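Change over the work light's cells and the charger's

TASK

The two green cells in the black charger are full and the two blue cells in the work light's grey battery tray are flat: change them over, so that the green pair lies in the tray and the blue pair in the charger. In the charger and in the tray alike, the cell with the yellow tape band belongs in the bay marked with yellow tape and the cell without a band in the other one, each seated down on its bed with its plus end at the red contact. The charger and the tray are both full, but the single holder is empty and a cell can be parked in it on the way.

Things in the scene. Friction and masses are not known exactly. Their poses are not given: they have to be found in the camera images.
- green_banded: Green round cell with a yellow tape band near its minus end, full; lying cylinder, 18 mm diameter, 66 mm long, 46 g. Plus end: narrow metal button; minus end: flat metal disc, white ring round the rim. Origin on the axis at the plus end, 33 mm from the middle; x along the axis from minus to plus, z up. Starts in a bay of the charger, plus end at the red contact
- green_plain: Green round cell without a band, full; lying cylinder, 18 mm diameter, 66 mm long, 46 g. Plus end: narrow metal button; minus end: flat metal disc, white ring round the rim. Origin on the axis at the plus end, 33 mm from the middle; x along the axis from minus to plus, z up. Starts in a bay of the charger, plus end at the red contact
- blue_banded: Blue round cell with a yellow tape band near its minus end, flat; lying cylinder, 18 mm diameter, 66 mm long, 46 g. Plus end: narrow metal button; minus end: flat metal disc, white ring round the rim. Origin on the axis at the plus end, 33 mm from the middle; x along the axis from minus to plus, z up. Starts in a bay of the grey tray, plus end at the red contact
- blue_plain: Blue round cell without a band, flat; lying cylinder, 18 mm diameter, 66 mm long, 46 g. Plus end: narrow metal button; minus end: flat metal disc, white ring round the rim. Origin on the axis at the plus end, 33 mm from the middle; x along the axis from minus to plus, z up. Starts in a bay of the grey tray, plus end at the red contact
- charger_bay_marked: Bay marked by yellow tape on its end wall at the minus end (towards the robot): left bay, seen from the robot, of the fixed black two-bay charger (136 x 124 mm, small green display on the edge nearest the robot). Origin: where a seated cell's plus end (its origin) belongs, 21 mm above the bench; x along the bay to the red contact, z up
- charger_bay_plain: Right bay of the black charger, without yellow tape, parallel to the marked one, axes 60 mm apart. Origin: where a seated cell's plus end (its origin) belongs, 21 mm above the bench; x along the bay to the red contact, z up. All bays: the bed is level, 12 mm above the bench, 68 mm long between brass leaf contacts that lean outwards; its middle lies 33 mm from the origin along -x
- tray_bay_marked: Bay marked by yellow tape on its end wall at the minus end (towards the robot): right bay, seen from the robot, of the work light's fixed light grey battery tray (104 x 124 mm, pull tab on the edge nearest the robot). Origin: where a seated cell's plus end (its origin) belongs, 21 mm above the bench; x along the bay to the red contact, z up
- tray_bay_plain: Left bay of the grey tray, without tape, axes 60 mm apart. Origin: where a seated cell's plus end (its origin) belongs, 21 mm above the bench; x along the bay to the red contact, z up. All bays: end walls 35 mm above the bench, red cap at plus, black at minus; flared cheeks, tops 22 mm above the bench, guide each end of the cell; beside its middle 44 mm the deck is clear, 12 mm high
- spare_bay: Single-cell holder, black, fixed, 36 mm wide, 130 mm long over its screw ears; starts empty: the free spot to park a cell in. Origin: where a seated cell's plus end (its origin) belongs, 21 mm above the bench; x along the bay to the red contact, z up, 33 mm from the bay's middle; bed and walls as in the other bays

How it is judged (in metres and radians):
At the end, for the whole second after the job is handed in: Each cell lies at rest in its own bay (green in the tray, blue in the charger, banded in the marked bay): plus end within 10 mm, seen from above, and 5 mm in height of that bay's origin, axis within 0.2 rad of the bay's, slower than 0.02 m/s (horizontal distance between green_banded and tray_bay_marked below 0.01 m and z of green_banded in the frame of tray_bay_marked between -0.005 and 0.005 m and angle between the x axis of green_banded and the x axis of tray_bay_marked, either way round below 0.2 rad and linear speed of each of green_banded, green_plain, blue_banded, blue_plain below 0.02 m/s and horizontal distance between green_plain and tray_bay_plain below 0.01 m and z of green_plain in the frame of tray_bay_plain between -0.005 and 0.005 m and angle between the x axis of green_plain and the x axis of tray_bay_plain, either way round below 0.2 rad and horizontal distance between blue_banded and charger_bay_marked below 0.01 m and z of blue_banded in the frame of charger_bay_marked between -0.005 and 0.005 m and angle between the x axis of blue_banded and the x axis of charger_bay_marked, either way round below 0.2 rad and horizontal distance between blue_plain and charger_bay_plain below 0.01 m and z of blue_plain in the frame of charger_bay_plain between -0.005 and 0.005 m and angle between the x axis of blue_plain and the x axis of charger_bay_plain, either way round below 0.2 rad); the robot touches nothing.
It also fails if it takes over 141 s, if anything falls off the work surface, if the arm or the gripper's body presses on something with over 40 N, if the wrist force passes 120 N, or if a joint passes its speed limit or range.

ROBOT

A 6-joint arm with a two-finger parallel gripper is mounted at the origin on a cart in front of the work surface, level with it; the furniture and walls round the work are solid. World frame = base frame: x ahead of the robot, y to its left, z up, the work surface at z = 0. Lengths are in mm, angles in rad, forces in N, time in s.
With the tool pointing down it reaches from about 275 to 750 mm from the base axis. Payload 10.2 kg.
Tool frame: the origin (TCP) lies at the very end of the fingers, on their centre line; the grasp point (between the pads) lies 19 mm behind it; z points along the fingers, y is the line along which they close (so a half turn about z gives the same grasp; the last joint's range is limited). The gripper opens to 85 mm and grips with 20 to 120 N. Pads are 22 mm wide; open, the fingers measure 114 mm over their backs; the gripper's body (76 mm by 85 mm) begins 54 mm behind the grasp point. The pads swing forward as they close: fully open they stand 13 mm farther back than shut.
Start: joints at [1.104, 0.313, 1.498, -0, 1.331, -0.223], TCP at [126.743, 509.477, 231.294] pointing down, gripper open.
Joint ranges: [-2.94, 2.94], [-0.97, 2.17], [0.19, 2.56], [-1.23, 4.37], [0.02, 3.11], [-2.88, 2.88]. Speed limits (rad/s): [2.39, 2.39, 3.01, 3.14, 3.14, 3.14].

INTERFACE

Orientations are given as a unit quaternion [w, x, y, z].
In Python, from rig import * gives the robot as it stands. The module is installed in compiled form; this text tells all that it offers.
- The arm moves only by the shell command python3 -m crank 'ROWS' [FORCE]. ROWS is JSON, a list that holds one entry, the list of rows, each a list of 7 numbers: the shift along the tool's x, y, z in units of 25 mm (1.0 is 25 mm), then the turn, a rotation vector about the tool's x, y, z in units of 8 degrees (1.0 is 8 degrees), then the finger opening in mm, from 0 to 85.4. A call has exactly 8 rows; each row shifts and turns the commanded pose from where the row before left it, along the tool's axes as they then stand; what a row does not reach is not made up. A row lasts 1/10 s, in which the tool goes at most 50 mm and 8.59 degrees, less where a joint would pass 70% of its speed; a pose out of reach is approached as far as the arm can. A call is refused whole if a number of a shift passes 1 or a number of a turn 1, either way. A call with a gripper value outside its range is refused whole. The fingers move at their own pace and stop on an object; FORCE is the grip in N (left out, the last holds). Time passes only in rows, so rows that do not move let the fingers close, or fill a call up. It gives the time, the measured TCP pose, the force, the opening and the grip force at its end, in the units of the state.
- sense(): the state, without advancing time (a new reading comes with each control period).
- capture(name): name is "side" or "top" or "wrist"; returns the picture (480x640x3 uint8, blue, green, red); there is no depth.
- camera_model(name): a dict with "fx", "fy", "cx", "cy" (pixels), "world_from_camera" (4x4, takes a point from camera to world coordinates); the wrist camera has in their place "T_tool_cam" (4x4, takes a point from camera to tool coordinates, whose origin is the TCP and whose axes are the flange's). Camera axes: x right, y up, looking along -z (the intrinsics and any distortion apply to the point x, -y, -z); pixel columns grow to the right and rows downward; lengths in mm; the calibration is good to about 2 mm. A picture is of the moment at which its call begins: read the wrist's pose just before it. camera_model takes no time and is no camera call.
- finish_job(): hands the job in; it is judged then, once.
The state is a dict: "time_s": time; "joints": joint angles; "dq": joint speeds; "tau": joint torques, N m; "eef_pos": TCP position; "ee_rot": TCP orientation; "force": force on the tool from outside, world axes, zero at the start; "wrist_torque": the same for the moment, N m; "grip_width": opening from 0.0 (shut) to 1.0 (fully open); "grip_force": force on a finger pad.
Only numpy, scipy, OpenCV 4.12 (cv2) and the standard library are available. Lean on these libraries where they do the work, as an engineer would, in place of code of your own. Each camera call takes 0.05 s, during which the arm holds its last target. There are 200 camera calls.

## Working session

There is one attempt and no reset: what is moved stays moved. The work goes in short steps, Python scripts to look and compute and a shell command to move; the robot and the scene stay as the last step left them, time stands still between calls to the robot, and variables do not carry over. Pictures are saved under pics/ and viewed, at most 17 in all, crops included, and the job is handed in when it is done.

```bash
mkdir -p pics; python3 - <<'E'
from rig import *
import cv2
s=sense();print({k:s[k] for k in('time_s','eef_pos','ee_rot','grip_width')})
for n in('top','side','wrist'):
    cv2.imwrite(f'pics/{n}0.png',capture(n)); print(n,camera_model(n))
E
```

```text
{'time_s': 0.0, 'eef_pos': array([126.63261733, 509.2427145 , 230.72629589]), 'ee_rot': array([-2.09785810e-04,  1.21591296e-01,  9.92580042e-01, -6.10100346e-04]), 'grip_width': 1.002404939521822}
top {'fx': 514.5095548371311, 'fy': 514.5095548371311, 'cx': 323.8020381396647, 'cy': 237.12835694091677, 'world_from_camera': array([[ 1.87124774e-02,  9.80418210e-01, -1.96035650e-01,
         3.15304334e+02],
       [-9.99663515e-01,  1.48235138e-02, -2.12866284e-02,
        -6.79937334e+00],
       [-1.79638610e-02,  1.96368012e-01,  9.80365699e-01,
         1.06708387e+03],
       [ 0.00000000e+00,  0.00000000e+00,  0.00000000e+00,
         1.00000000e+00]])}
side {'fx': 613.7214039725843, 'fy': 613.7214039725843, 'cx': 333.38449736632367, 'cy': 238.66245345552557, 'world_from_camera': array([[ 8.04255947e-01,  2.32693802e-01, -5.46832667e-01,
        -1.60909308e+02],
       [-5.94248874e-01,  3.05019823e-01, -7.44198350e-01,
        -9.49744652e+02],
       [-6.37554023e-03,  9.23480645e-01,  3.83592036e-01,
         5.38831266e+02],
       [ 0.00000000e+00,  0.00000000e+00,  0.00000000e+00,
         1.00000000e+00]])}
wrist {'fx': 332.6269091993288, 'fy': 332.6269091993288, 'cx': 322.20314799520594, 'cy': 243.7247640567677, 'T_tool_cam': array([[ 1.79633612e-04,  9.47790519e-01,  3.18893557e-01,
         8.25595458e+01],
       [ 9.99999981e-01, -1.95399788e-04,  1.74492637e-05,
        -7.23389466e-01],
       [ 7.88499800e-05,  3.18893547e-01, -9.47790536e-01,
        -1.42613582e+02],
       [ 0.00000000e+00,  0.00000000e+00,  0.00000000e+00,
         1.00000000e+00]])}
```

View pics/top0.png

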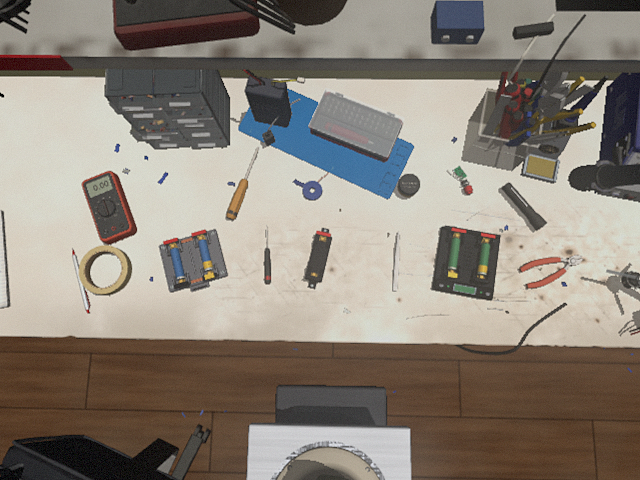

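```bash
python3 - <<'E'
import cv2,numpy as np
im=cv2.imread('pics/top0.png')
c=lambda x,y,w:cv2.resize(im[y:y+80,x:x+w],None,fx=5,fy=5,interpolation=cv2.INTER_CUBIC)
cv2.imwrite('pics/c1.png',c(155,220,80)); 
a=np.hstack([c(155,220,80),c(425,220,80)])
b=c(290,220,60)
cv2.imwrite('pics/c1.png',a);cv2.imwrite('pics/c2.png',b)
E
```

```text
(no output)
```

View pics/c1.png

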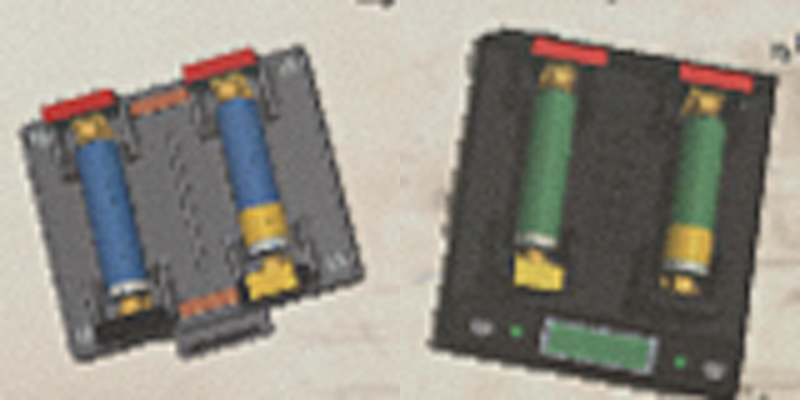

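View pics/c2.png

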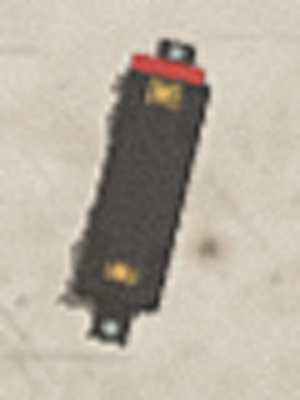

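Charger: the tape is at the left bay, which holds green_plain, and green_banded is on the right. Tray: the tape is at the right bay, which holds blue_banded, and blue_plain is on the left. So the order is gp→spare, bb→charger left, gb→tray right, bp→charger right, gp→tray left.

```bash
cat > h.py <<'E'
from rig import *
import numpy as np, cv2
from scipy.spatial.transform import Rotation as R
def pose(s=None):
    s=s or sense(); q=s['ee_rot']; T=np.eye(4); T[:3,:3]=R.from_quat([q[1],q[2],q[3],q[0]]).as_matrix(); T[:3,3]=s['eef_pos']; return T
def ray(name,u,v,z,T=None):
    m=camera_model(name); W=m['world_from_camera'] if name!='wrist' else T@m['T_tool_cam']
    d=W[:3,:3]@np.array([(u-m['cx'])/m['fx'],-(v-m['cy'])/m['fy'],-1]); o=W[:3,3]
    return o+d*(z-o[2])/d[2]
def go(x,y,z,yaw,n,T=None):
    """yaw = direction of cell axis (rad); tool x = -axis. Prints the constant row for n rows"""
    T=pose() if T is None else T
    c,s=np.cos(yaw),np.sin(yaw); G=np.eye(4)
    G[:3,:3]=np.array([[-c,s,0],[-s,-c,0],[0,0,-1]]).T if 0 else np.column_stack([[-c,-s,0],[-s,c,0],[0,0,-1]]); G[:3,3]=x,y,z
    D=np.linalg.inv(T)@G; r=R.from_matrix(D[:3,:3]).as_rotvec()/n
    A=sum(R.from_rotvec(r*k).as_matrix() for k in range(n))
    print(n,'rows of',np.round(np.r_[np.linalg.solve(A,D[:3,3])/25,np.degrees(r)/8],3)); return G
E
python3 - <<'E'
from h import *
f=lambda x,y,ox:((x+.5)/5-.5+ox,(y+.5)/5-.5+220)
P={'TL':((95,140),(128,290),155),'TR':((235,98),(268,245),155),'CL':((558-400,90),(540-400,240),425),'CR':((705-400,115),(685-400,267),425),'SP':((165,93),(122,273),290)}
for k,(a,b,o) in P.items():
    z=21
    A=ray('top',*f(*a,o),z);B=ray('top',*f(*b,o),z);d=A-B
    print(k,A.round(1),B.round(1),'len',np.linalg.norm(d).round(1),'mid',((A+B)/2).round(1),'yaw',np.arctan2(d[1],d[0]).round(3))
E
```

```text
TL [497.6 327.4  21. ] [435.3 309.   21. ] len 64.9 mid [466.5 318.2  21. ] yaw 0.287
TR [516.2 270.2  21. ] [454.9 252.5  21. ] len 63.9 mid [485.6 261.3  21. ] yaw 0.28
CL [ 527.6 -257.4   21. ] [ 465.1 -248.1   21. ] len 63.2 mid [ 496.3 -252.7   21. ] yaw -0.147
CR [ 518.  -317.2   21. ] [ 454.9 -306.5   21. ] len 64.0 mid [ 486.5 -311.9   21. ] yaw -0.169
SP [522.2  18.4  21. ] [446.9  34.5  21. ] len 77.0 mid [484.5  26.4  21. ] yaw -0.211
```

```bash
python3 - <<'E'
from h import *
G=go(476,290,150,.283,18)
G=go(484.5,26,150,-.211,16,G)
G=go(491,-282,150,-.158,16,G)
E
```

```text
18 rows of [-0.783 -0.497  0.18  -0.    -0.    -0.21 ]
16 rows of [ 0.013 -0.667  0.     0.     0.     0.221]
16 rows of [-0.159 -0.754  0.     0.     0.    -0.024]
```

```bash
r='[-0.88,-0.56,0.2,0,0,-0.236,45]'; 
python3 -m crank '[[[-0.88,-0.56,0.2,0,0,-0.236,45],[-0.88,-0.56,0.2,0,0,-0.236,45],[-0.88,-0.56,0.2,0,0,-0.236,45],[-0.88,-0.56,0.2,0,0,-0.236,45],[-0.88,-0.56,0.2,0,0,-0.236,45],[-0.88,-0.56,0.2,0,0,-0.236,45],[-0.88,-0.56,0.2,0,0,-0.236,45],[-0.88,-0.56,0.2,0,0,-0.236,45]]]' 20
python3 -m crank '[[[-0.88,-0.56,0.2,0,0,-0.236,45],[-0.88,-0.56,0.2,0,0,-0.236,45],[-0.88,-0.56,0.2,0,0,-0.236,45],[-0.88,-0.56,0.2,0,0,-0.236,45],[-0.88,-0.56,0.2,0,0,-0.236,45],[-0.88,-0.56,0.2,0,0,-0.236,45],[-0.88,-0.56,0.2,0,0,-0.236,45],[-0.88,-0.56,0.2,0,0,-0.236,45]]]'
cat > look.py <<'E'
import sys; from h import *
n=sys.argv[1]; T=pose(); im=capture('wrist'); cv2.imwrite(f'pics/{n}.png',im); np.save(f'pics/{n}.npy',T)
print(T.round(3))
E
python3 look.py tray
```

```text
time_s: 0.95
eef_pos: [287.1, 375.4, 191.0]
ee_rot: [-0.0, -0.011, 1.0, -0.0]
force: [0.6, -0.3, -0.4]
grip_width: 0.525
grip_force: 0.0
time_s: 1.75
eef_pos: [476.3, 288.6, 150.9]
ee_rot: [-0.0, -0.142, 0.99, -0.0]
force: [-0.3, 1.4, 0.5]
grip_width: 0.525
grip_force: 0.0
[[-9.60000e-01 -2.81000e-01 -0.00000e+00  4.76283e+02]
 [-2.81000e-01  9.60000e-01 -0.00000e+00  2.88632e+02]
 [ 1.00000e-03 -0.00000e+00 -1.00000e+00  1.50850e+02]
 [ 0.00000e+00  0.00000e+00  0.00000e+00  1.00000e+00]]
```

View pics/tray.png

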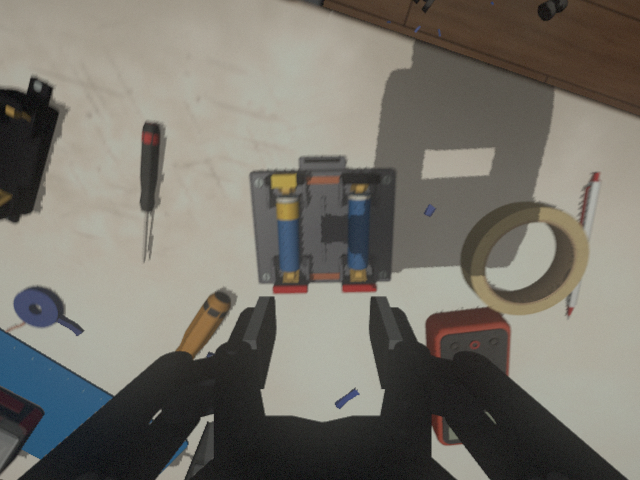

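The tray is seen squarely: blue_banded near (289,237), blue_plain near (358,235), red caps at row 289. On to the spare holder and the charger.

```bash

python3 -m crank '[[[0.013,-0.667,0,0,0,0.221,45],[0.013,-0.667,0,0,0,0.221,45],[0.013,-0.667,0,0,0,0.221,45],[0.013,-0.667,0,0,0,0.221,45],[0.013,-0.667,0,0,0,0.221,45],[0.013,-0.667,0,0,0,0.221,45],[0.013,-0.667,0,0,0,0.221,45],[0.013,-0.667,0,0,0,0.221,45]]]'
python3 -m crank '[[[0.013,-0.667,0,0,0,0.221,45],[0.013,-0.667,0,0,0,0.221,45],[0.013,-0.667,0,0,0,0.221,45],[0.013,-0.667,0,0,0,0.221,45],[0.013,-0.667,0,0,0,0.221,45],[0.013,-0.667,0,0,0,0.221,45],[0.013,-0.667,0,0,0,0.221,45],[0.013,-0.667,0,0,0,0.221,45]]]'
python3 look.py spare
python3 -m crank '[[[-0.159,-0.754,0,0,0,-0.024,45],[-0.159,-0.754,0,0,0,-0.024,45],[-0.159,-0.754,0,0,0,-0.024,45],[-0.159,-0.754,0,0,0,-0.024,45],[-0.159,-0.754,0,0,0,-0.024,45],[-0.159,-0.754,0,0,0,-0.024,45],[-0.159,-0.754,0,0,0,-0.024,45],[-0.159,-0.754,0,0,0,-0.024,45]]]'
python3 -m crank '[[[-0.159,-0.754,0,0,0,-0.024,45],[-0.159,-0.754,0,0,0,-0.024,45],[-0.159,-0.754,0,0,0,-0.024,45],[-0.159,-0.754,0,0,0,-0.024,45],[-0.159,-0.754,0,0,0,-0.024,45],[-0.159,-0.754,0,0,0,-0.024,45],[-0.159,-0.754,0,0,0,-0.024,45],[-0.159,-0.754,0,0,0,-0.024,45]]]'
python3 look.py charger
python3 - <<'E'
import cv2,numpy as np
o=[]
for n,x0 in(('tray',240),('charger',240),('spare',270)):
    im=cv2.imread(f'pics/{n}.png'); w=160 if n!='spare' else 100
    cv2.imwrite(f'pics/{n}_c.png',cv2.resize(im[150:300,x0:x0+w],None,fx=4,fy=4,interpolation=cv2.INTER_CUBIC))
E
```

```text
time_s: 2.6
eef_pos: [495.9, 157.1, 151.1]
ee_rot: [-0.0, -0.018, 1.0, -0.0]
force: [0.4, 0.3, 0.7]
grip_width: 0.525
grip_force: 0.0
time_s: 3.4
eef_pos: [483.7, 24.6, 151.2]
ee_rot: [-0.0, 0.106, 0.994, 0.0]
force: [0.6, -0.3, -0.8]
grip_width: 0.528
grip_force: 0.0
[[-9.78000e-01  2.10000e-01 -0.00000e+00  4.83691e+02]
 [ 2.10000e-01  9.78000e-01  0.00000e+00  2.46450e+01]
 [ 0.00000e+00  0.00000e+00 -1.00000e+00  1.51152e+02]
 [ 0.00000e+00  0.00000e+00  0.00000e+00  1.00000e+00]]
time_s: 4.25
eef_pos: [485.4, -129.2, 151.2]
ee_rot: [-0.0, 0.091, 0.996, 0.0]
force: [0.6, 0.3, -0.7]
grip_width: 0.525
grip_force: 0.0
time_s: 5.05
eef_pos: [491.2, -283.2, 151.1]
ee_rot: [-0.0, 0.078, 0.997, 0.0]
force: [-0.7, 0.1, 1.4]
grip_width: 0.525
grip_force: 0.0
[[-9.88000e-01  1.55000e-01 -0.00000e+00  4.91175e+02]
 [ 1.55000e-01  9.88000e-01  0.00000e+00 -2.83229e+02]
 [ 0.00000e+00  0.00000e+00 -1.00000e+00  1.51145e+02]
 [ 0.00000e+00  0.00000e+00  0.00000e+00  1.00000e+00]]
```

View pics/tray_c.png

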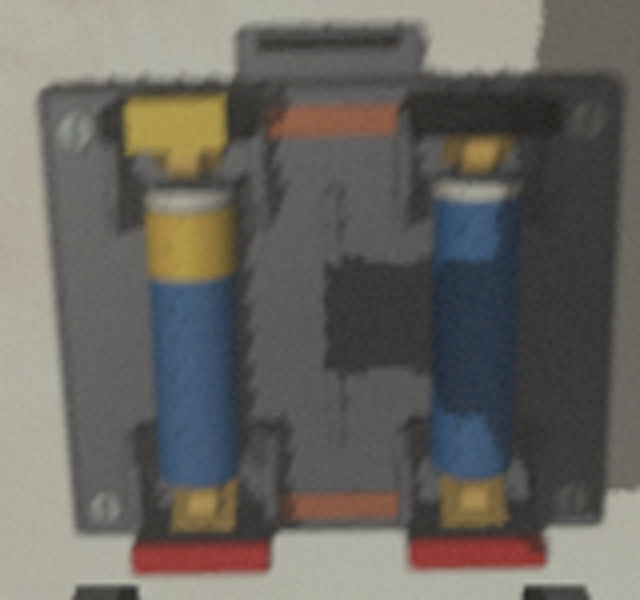

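View pics/charger_c.png

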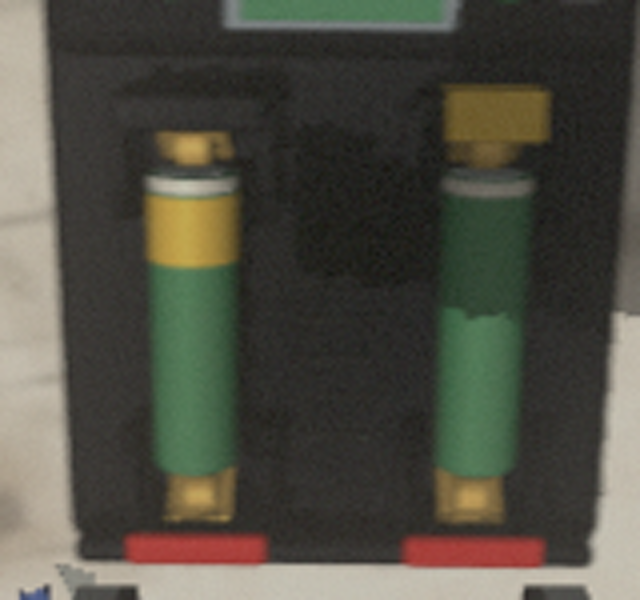

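View pics/spare_c.png

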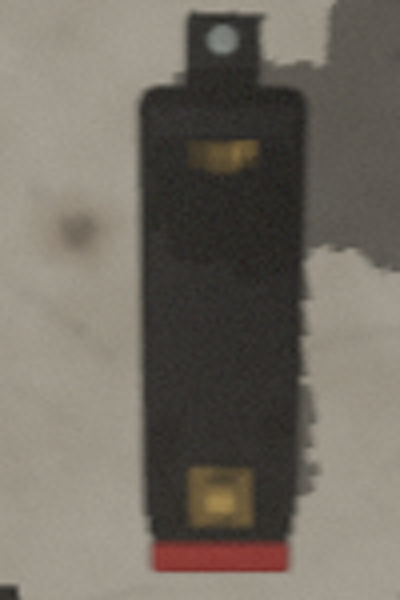

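The cells, caps and spare contacts are all clear. I'll convert the cap centres, taken at z 35, and the cell ends, taken at the top line z 30, to positions.

```bash
cat > m.py <<'E'
from h import *
def px(n,x,y): return (x+.5)/4-.5+(270 if n=='spare' else 240),(y+.5)/4-.5+150
D={'TR':('tray',(188,190),(199,482),(202,556)),'TL':('tray',(477,180),(472,473),(478,552)),
'CR':('charger',(192,177),(195,470),(197,549)),'CL':('charger',(489,177),(476,472),(474,552)),'SP':('spare',None,None,(220.5,557))}
for k,(n,a,b,c) in D.items():
    T=np.load(f'pics/{n}.npy'); C=ray('wrist',*px(n,*c),35,T); print(k,'cap',C.round(1),end=' ')
    if a:
        A=ray('wrist',*px(n,*a),30,T);B=ray('wrist',*px(n,*b),30,T);d=B-A;u=d/np.linalg.norm(d)
        print('len',np.linalg.norm(d).round(1),'mid',(A+33*u).round(1),'yaw',np.arctan2(d[1],d[0]).round(3),'cap from minus',((C-A)[:2]@u[:2]).round(1),'lat',np.cross(u[:2],(C-A)[:2]).round(1))
T=np.load('pics/spare.npy')
p=[ray('wrist',*px('spare',*q),z,T) for q,z in(((222,40),10),((224,153),24),((220,497),22),((220.5,557),35),((223.5,100),33),((221.5,535),33))]
print();[print(q.round(1)) for q in p]
for i,j in((0,3),(1,2),(4,5)): d=p[j]-p[i];print(np.arctan2(d[1],d[0]))
for z in (0,5,10,15): print(z,ray('wrist',*px('spare',222,40),z,T).round(1))
E
python3 m.py
```

```text
TR cap [527.4 274.2  35. ] len 63.1 mid [484.2 260.7  30. ] yaw 0.288 cap from minus 78.2 lat 0.6
TL cap [509.8 330.7  35. ] len 63.1 mid [465.9 315.9  30. ] yaw 0.303 cap from minus 79.3 lat 1.0
CR cap [ 529.6 -318.9   35. ] len 63.1 mid [ 483.9 -311.4   30. ] yaw -0.179 cap from minus 79.3 lat 0.8
CL cap [ 539.5 -260.3   35. ] len 63.5 mid [ 493.2 -252.4   30. ] yaw -0.162 cap from minus 80.0 lat -0.3
SP cap [528.4  16.6  35. ] 
[424.6  39.1  10. ]
[445.4  35.   24. ]
[520.2  18.3  22. ]
[528.4  16.6  35. ]
[433.9  37.2  33. ]
[524.2  17.7  33. ]
-0.2137221680003429
-0.21958126293270752
-0.2130226396891165
0 [425.4  39.    0. ]
5 [425.   39.1   5. ]
10 [424.6  39.1  10. ]
15 [424.2  39.2  15. ]m.py:9: DeprecationWarning: Arrays of 2-dimensional vectors are deprecated. Use arrays of 3-dimensional vectors instead. (deprecated in NumPy 2.0)
  print('len',np.linalg.norm(d).round(1),'mid',(A+33*u).round(1),'yaw',np.arctan2(d[1],d[0]).round(3),'cap from minus',((C-A)[:2]@u[:2]).round(1),'lat',np.cross(u[:2],(C-A)[:2]).round(1))
```

```bash
cat >> h.py <<'E'
B={'TR':(483.8,259.6,.294),'TL':(466.3,317.0,.294),'CL':(493.6,-252.3,-.168),'CR':(483.5,-311.5,-.168),'SP':(483.3,26.4,-.214)}
def seq(*st):
    """st: (bay,z,n)"""
    T=None
    for b,z,n in st:
        x,y,w=B[b]; T=go(x,y,z,w,n,T)
E
python3 -c "
from h import *
seq(('CL',50,6),('CL',15,2),('CL',100,4),('SP',100,14),('SP',15,4),('SP',100,4))"
```

```text
6 rows of [ 0.019  0.224  0.673 -0.001  0.     0.012]
2 rows of [0.  0.  0.7 0.  0.  0. ]
4 rows of [ 0.    0.   -0.85  0.    0.    0.  ]
14 rows of [0.179 0.777 0.    0.    0.    0.024]
4 rows of [-0.    0.    0.85  0.    0.   -0.  ]
4 rows of [-0.    0.   -0.85  0.    0.   -0.  ]
```

```bash

python3 -m crank '[[[0.02,0.224,0.673,0,0,0.012,40],[0.02,0.224,0.673,0,0,0.012,40],[0.02,0.224,0.673,0,0,0.012,40],[0.02,0.224,0.673,0,0,0.012,40],[0.02,0.224,0.673,0,0,0.012,40],[0.02,0.224,0.673,0,0,0.012,40],[0,0,0,0,0,0,40],[0,0,0,0,0,0,40]]]' 30
python3 look.py a1
python3 -c "
from h import *
seq(('CL',15,4))"
```

```text
time_s: 5.9
eef_pos: [493.7, -249.0, 50.7]
ee_rot: [0.0, 0.083, 0.997, -0.0]
force: [0.8, 1.1, 0.2]
grip_width: 0.47
grip_force: 0.0
[[-9.86000e-01  1.65000e-01  0.00000e+00  4.93673e+02]
 [ 1.65000e-01  9.86000e-01 -0.00000e+00 -2.49048e+02]
 [-0.00000e+00 -0.00000e+00 -1.00000e+00  5.07190e+01]
 [ 0.00000e+00  0.00000e+00  0.00000e+00  1.00000e+00]]
4 rows of [-0.002 -0.028  0.362 -0.001  0.002  0.003]
```

View pics/a1.png

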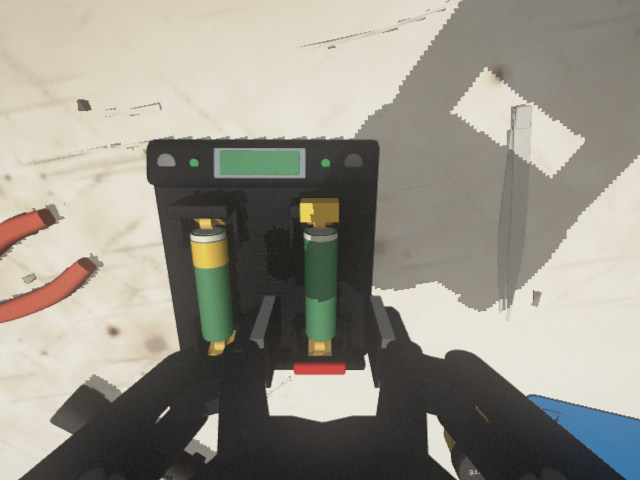

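```bash
python3 -c "
from h import *
T=np.load('pics/a1.npy');A=ray('wrist',321,231,30,T);b=ray('wrist',320,340,30,T);d=b-A;u=d/np.linalg.norm(d)
print(A,b,np.linalg.norm(d),A+33*u,np.arctan2(d[1],d[0]))
A=ray('wrist',208,233,30,T);b=ray('wrist',217,340,30,T);d=b-A;u=d/np.linalg.norm(d);print(A+33*u,np.arctan2(d[1],d[0]))
print(pose()[:3,3],sense()['dq'])"
```

```text
[ 459.40401642 -244.63192271   30.        ] [ 523.57392958 -256.03870573   30.        ] 65.1758579053129 [ 491.89468401 -250.40743303   30.        ] -0.17592147475773312
[ 483.26491474 -308.31921923   30.        ] -0.194864515008123
[ 493.87814529 -249.45589506   51.18731586] [-0.0069939  -0.00669688 -0.00651603  0.00052186 -0.00258441 -0.00096141]
```

```bash

python3 -m crank '[[[0,-0.01,0.36,0,0,0,40],[0,-0.01,0.36,0,0,0,40],[0,-0.01,0.36,0,0,0,40],[0,-0.01,0.36,0,0,0.01,40],[0,0,0,0,0,0,40],[0,0,0,0,0,0,10],[0,0,0,0,0,0,10],[0,0,0,0,0,0,10]]]' 40
python3 -m crank '[[[0,0,0,0,0,0,10],[0,0,0,0,0,0,10],[0,0,-0.2,0,0,0,10],[0,0,-0.6,0,0,0,10],[0,0,-0.9,0,0,0,10],[0,0,-0.9,0,0,0,10],[0,0,-0.9,0,0,0,10],[0,0,0,0,0,0,10]]]'
python3 look.py a2
python3 -c "
from h import *
B['SP']=(485,-40,-.214)
seq(('SP',110,12))"
```

```text
time_s: 6.75
eef_pos: [493.4, -250.4, 14.7]
ee_rot: [0.0, 0.084, 0.996, -0.0]
force: [0.2, -0.8, 0.2]
grip_width: 0.195
grip_force: 39.1
time_s: 7.55
eef_pos: [494.3, -251.1, 104.8]
ee_rot: [0.002, 0.084, 0.996, -0.002]
force: [-0.2, 0.7, -0.0]
grip_width: 0.189
grip_force: 39.1
[[-9.86000e-01  1.67000e-01  4.00000e-03  4.94346e+02]
 [ 1.67000e-01  9.86000e-01 -3.00000e-03 -2.51065e+02]
 [-5.00000e-03 -3.00000e-03 -1.00000e+00  1.04835e+02]
 [ 0.00000e+00  0.00000e+00  0.00000e+00  1.00000e+00]]
12 rows of [ 0.16   0.684 -0.024 -0.001  0.001  0.027]
```

View pics/a2.png

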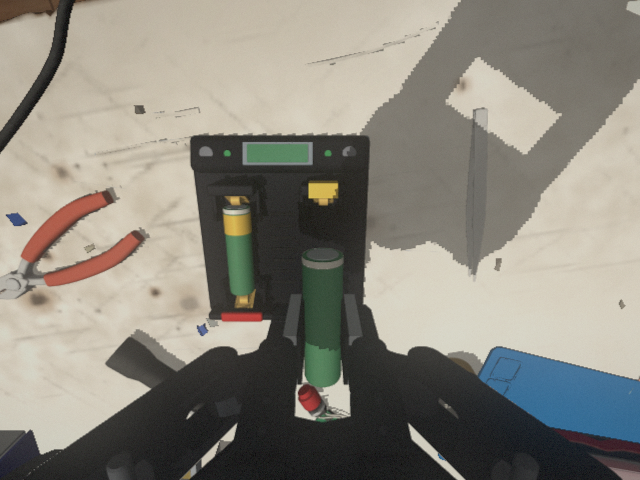

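```bash

python3 -c "
from h import *
T=np.load('pics/a2.npy')
A=ray('wrist',322,249,120.1,T);b=ray('wrist',323,385,120.1,T);Ti=np.linalg.inv(T)
f=lambda p:Ti[:3,:3]@p+Ti[:3,3]
print(f(A),f(b),np.linalg.norm(A-b))"
python3 -m crank '[[[0.16,0.684,-0.024,0,0,0.027,10],[0.16,0.684,-0.024,0,0,0.027,10],[0.16,0.684,-0.024,0,0,0.027,10],[0.16,0.684,-0.024,0,0,0.027,10],[0.16,0.684,-0.024,0,0,0.027,10],[0.16,0.684,-0.024,0,0,0.027,10],[0.16,0.684,-0.024,0,0,0.027,10],[0.16,0.684,-0.024,0,0,0.027,10]]]'
python3 -m crank '[[[0.16,0.684,-0.024,0,0,0.027,10],[0.16,0.684,-0.024,0,0,0.027,10],[0.16,0.684,-0.024,0,0,0.027,10],[0.16,0.684,-0.024,0,0,0.027,10],[0,0,0,0,0,0,10],[0,0,0,0,0,0,10],[0,0,0,0,0,0,10],[0,0,0,0,0,0,10]]]'
python3 look.py a3
```

```text
[ 37.5663988   -0.77999321 -15.43591822] [-30.61020989  -0.30936295 -15.1228653 ] 68.17895179647887
time_s: 8.4
eef_pos: [485.6, -107.7, 105.9]
ee_rot: [-0.001, 0.099, 0.995, 0.0]
force: [-0.1, -0.0, -0.1]
grip_width: 0.188
grip_force: 39.1
time_s: 9.2
eef_pos: [484.5, -40.1, 108.9]
ee_rot: [-0.0, 0.107, 0.994, -0.0]
force: [0.2, -0.3, -0.3]
grip_width: 0.19
grip_force: 39.1
[[-9.77000e-01  2.12000e-01 -0.00000e+00  4.84543e+02]
 [ 2.12000e-01  9.77000e-01  0.00000e+00 -4.01150e+01]
 [ 0.00000e+00 -0.00000e+00 -1.00000e+00  1.08890e+02]
 [ 0.00000e+00  0.00000e+00  0.00000e+00  1.00000e+00]]
```

View pics/a3.png

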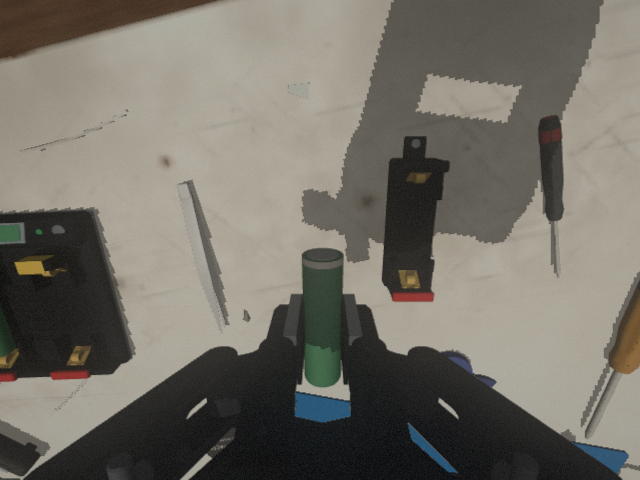

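```bash
cat >> h.py <<'E'
def caps(n):
    im=cv2.imread(f'pics/{n}.png').astype(int); T=np.load(f'pics/{n}.npy')
    b,g,r=im[...,0],im[...,1],im[...,2]
    m=((r>110)&(g<75)&(b<75)).astype(np.uint8)
    k,l,st,c=cv2.connectedComponentsWithStats(m)
    for i in range(1,k):
        if st[i,4]>100:
            x,y,w,h,a=st[i]; p=ray('wrist',*c[i],34,T); print(n,st[i],c[i].round(1),p.round(1))
E
python3 -c "
from h import *
for n in ('tray','spare','charger','a1','a2','a3'): caps(n)"
```

```text
tray [343 285  33   7 198] [357.7 287.8] [510.8 329.8  34. ]
tray [273 286  34   7 213] [289.8 288.9] [528.2 274.   34. ]
tray [435 322  74  35 414] [463.2 332.1] [526.  435.2  34. ]
tray [438 416  11  29 110] [440.3 430.3] [638.8 460.2  34. ]
spare [617 222  23  17 166] [628.  230.3] [529.2 268.4  34. ]
spare [309 286  33   7 227] [324.7 289. ] [529.   16.4  34. ]
spare [ 21 353  32   6 160] [ 36.2 355.6] [ 539.6 -259.9   34. ]
charger [271 284  36   7 243] [288.6 287. ] [ 530.1 -319.4   34. ]
charger [341 284  35   8 236] [358.  287.5] [ 539.9 -260.4   34. ]
charger [331 357  17  17 175] [339.5 365.6] [ 617.7 -287.4   34. ]
a1 [293 363  53  11 355] [316.5 367.3] [ 538.7 -260.6   34. ]
a2 [221 313  41   8 323] [241.2 316.5] [ 529.5 -318.1   34. ]
a2 [299 391  20  20 249] [308.7 401.1] [ 614.5 -283.4   34. ]
a3 [393 293  40   8 319] [412.6 296.5] [528.8  16.9  34. ]
a3 [ 51 372  38   8 240] [ 69.  375.1] [ 540.2 -259.1   34. ]
```

```bash
python3 -c "
from h import *
B['SP']=(483.0,27.5,-.214)
seq(('SP',60,6),('SP',15,5))"
```

```text
6 rows of [ 0.106  0.438  0.326 -0.    -0.    -0.   ]
5 rows of [-0.   -0.    0.36  0.    0.   -0.  ]
```

```bash

python3 -m crank '[[[0.106,0.438,0.326,0,0,0,10],[0.106,0.438,0.326,0,0,0,10],[0.106,0.438,0.326,0,0,0,10],[0.106,0.438,0.326,0,0,0,10],[0.106,0.438,0.326,0,0,0,10],[0.106,0.438,0.326,0,0,0,10],[0,0,0,0,0,0,10],[0,0,0,0,0,0,10]]]'
python3 look.py a4
python3 -c "
from h import *
caps('a4')
B['SP']=(483.0,27.5,-.214)
seq(('SP',15,4))"
```

```text
time_s: 10.05
eef_pos: [483.1, 28.0, 60.1]
ee_rot: [-0.0, 0.106, 0.994, -0.0]
force: [0.1, -0.5, 0.2]
grip_width: 0.187
grip_force: 39.2
[[-9.77000e-01  2.11000e-01 -0.00000e+00  4.83105e+02]
 [ 2.11000e-01  9.77000e-01 -0.00000e+00  2.80260e+01]
 [ 0.00000e+00 -0.00000e+00 -1.00000e+00  6.01010e+01]
 [ 0.00000e+00  0.00000e+00  0.00000e+00  1.00000e+00]]
4 rows of [ 0.002 -0.003  0.453 -0.     0.001  0.001]
```

```bash

python3 -m crank '[[[0,0,0.4,0,0,0,10],[0,0,0.4,0,0,0,10],[0,0,0.4,0,0,0,10],[0,0,0.2,0,0,0,10],[0,0,0.2,0,0,0,10],[0,0,0.2,0,0,0,10],[0,0,0,0,0,0,10],[0,0,0,0,0,0,10]]]'

```

```text
time_s: 10.9
eef_pos: [483.1, 27.9, 15.1]
ee_rot: [0.0, 0.106, 0.994, -0.0]
force: [0.7, 0.2, -0.6]
grip_width: 0.188
grip_force: 39.3
```

```bash

python3 -m crank '[[[0,0,0,0,0,0,40],[0,0,0,0,0,0,40],[0,0,0,0,0,0,40],[0,0,-0.3,0,0,0,40],[0,0,-0.8,0,0,0,40],[0,0,-1,0,0,0,40],[0,0,-1,0,0,0,40],[0,0,0,0,0,0,40]]]' 40
python3 look.py a5; python3 -c "
from h import *
caps('a5')
im=cv2.imread('pics/a5.png');cv2.imwrite('pics/a5c.png',im[100:400,160:480])
B['TR']=(482,261,.296)
seq(('TR',110,12))"
```

```text
time_s: 11.7
eef_pos: [484.7, 27.6, 96.0]
ee_rot: [0.003, 0.106, 0.994, -0.0]
force: [0.2, 0.3, -1.3]
grip_width: 0.47
grip_force: 0.0
[[-9.77000e-01  2.12000e-01  6.00000e-03  4.84673e+02]
 [ 2.12000e-01  9.77000e-01 -1.00000e-03  2.76240e+01]
 [-6.00000e-03  0.00000e+00 -1.00000e+00  9.59690e+01]
 [ 0.00000e+00  0.00000e+00  0.00000e+00  1.00000e+00]]
a5 [302 319  41   8 327] [322.1 322.5] [528.9  17.2  34. ]
12 rows of [-0.01   0.786 -0.053 -0.     0.002 -0.304]
```

View pics/a5c.png

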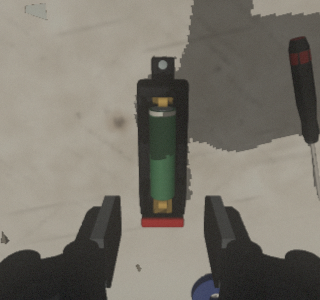

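The green_plain cell sits centred in the spare holder with its plus end at the red cap (crop 163,222). Next is the tray's right bay.

```bash

python3 -m crank '[[[-0.01,0.786,-0.05,0,0,-0.304,40],[-0.01,0.786,-0.05,0,0,-0.304,40],[-0.01,0.786,-0.05,0,0,-0.304,40],[-0.01,0.786,-0.05,0,0,-0.304,40],[-0.01,0.786,-0.05,0,0,-0.304,40],[-0.01,0.786,-0.05,0,0,-0.304,40],[-0.01,0.786,-0.05,0,0,-0.304,40],[-0.01,0.786,-0.05,0,0,-0.304,40]]]'
python3 -m crank '[[[-0.01,0.786,-0.05,0,0,-0.304,40],[-0.01,0.786,-0.05,0,0,-0.304,40],[-0.01,0.786,-0.05,0,0,-0.304,40],[-0.01,0.786,-0.05,0,0,-0.304,40],[0,0,0,0,0,0,40],[0,0,0,0,0,0,40],[0,0,0,0,0,0,40],[0,0,0,0,0,0,40]]]'
python3 look.py a6; python3 -c "
from h import *
caps('a6')"
```

```text
time_s: 12.55
eef_pos: [494.6, 184.6, 101.8]
ee_rot: [-0.001, -0.064, 0.998, -0.0]
force: [0.6, 0.1, -0.5]
grip_width: 0.465
grip_force: 0.0
time_s: 13.35
eef_pos: [481.4, 260.4, 107.4]
ee_rot: [-0.0, -0.147, 0.989, -0.0]
force: [-0.4, -0.3, 0.9]
grip_width: 0.468
grip_force: 0.0
[[-9.57000e-01 -2.90000e-01 -0.00000e+00  4.81446e+02]
 [-2.90000e-01  9.57000e-01 -0.00000e+00  2.60376e+02]
 [ 1.00000e-03 -0.00000e+00 -1.00000e+00  1.07405e+02]
 [ 0.00000e+00  0.00000e+00  0.00000e+00  1.00000e+00]]
a6 [153 133  12  13 113] [158.9 139.3] [435.8 140.4  34. ]
a6 [303 314  40   9 314] [323.1 317.8] [526.9 274.5  34. ]
a6 [401 314  23   8 178] [412.2 317.4] [507.5 337.5  34. ]
a6 [491 356  82  15 381] [530.  361.9] [517.7 440.   34. ]
```

```bash
sed -i "s/^B=.*/B={'TR':(481.8,261.3,.298),'TL':(464.2,318.7,.298),'CL':(493.6,-250.8,-.168),'CR':(483.6,-310.0,-.168),'SP':(483.1,27.7,-.213)}/" h.py
python3 -c "
from h import *
seq(('TR',15,6),('TR',110,5),('CL',110,24),('CL',15,6))"
```

```text
6 rows of [-0.004  0.005  0.617 -0.    -0.    -0.004]
5 rows of [ 0.    0.   -0.76  0.    0.   -0.  ]
24 rows of [ 0.044 -0.86   0.     0.     0.     0.139]
6 rows of [-0.    -0.     0.633  0.     0.     0.   ]
```

```bash

python3 -m crank '[[[0,0.01,0.8,0,0,0,40],[0,0.01,0.8,0,0,0,40],[0,0.01,0.8,0,0,0,40],[0,0,0.6,0,0,-0.01,40],[0,0,0.4,0,0,-0.01,40],[0,0,0.3,0,0,0,40],[0,0,0,0,0,0,40],[0,0,0,0,0,0,10]]]' 40
python3 -m crank '[[[0,0,0,0,0,0,10],[0,0,0,0,0,0,10],[0,0,0,0,0,0,10],[0,0,-0.2,0,0,0,10],[0,0,-0.9,0,0,0,10],[0,0,-0.9,0,0,0,10],[0,0,-0.9,0,0,0,10],[0,0,-0.9,0,0,0,10]]]'
python3 -c "
from h import *
seq(('CL',110,22))"
```

```text
time_s: 14.2
eef_pos: [481.4, 261.9, 15.6]
ee_rot: [0.0, -0.149, 0.989, 0.0]
force: [-0.4, -0.7, 1.1]
grip_width: 0.313
grip_force: 0.0
time_s: 15.0
eef_pos: [480.8, 261.8, 111.2]
ee_rot: [-0.0, -0.149, 0.989, -0.0]
force: [-0.4, 0.9, -0.5]
grip_width: 0.192
grip_force: 39.1
22 rows of [ 0.048 -0.94   0.002 -0.    -0.     0.152]
```

```bash

python3 -m crank '[[[0.048,-0.94,0,0,0,0.152,10],[0.048,-0.94,0,0,0,0.152,10],[0.048,-0.94,0,0,0,0.152,10],[0.048,-0.94,0,0,0,0.152,10],[0.048,-0.94,0,0,0,0.152,10],[0.048,-0.94,0,0,0,0.152,10],[0.048,-0.94,0,0,0,0.152,10],[0.048,-0.94,0,0,0,0.152,10]]]'
python3 -m crank '[[[0.048,-0.94,0,0,0,0.152,10],[0.048,-0.94,0,0,0,0.152,10],[0.048,-0.94,0,0,0,0.152,10],[0.048,-0.94,0,0,0,0.152,10],[0.048,-0.94,0,0,0,0.152,10],[0.048,-0.94,0,0,0,0.152,10],[0.048,-0.94,0,0,0,0.152,10],[0.048,-0.94,0,0,0,0.152,10]]]'
python3 -m crank '[[[0.048,-0.94,0,0,0,0.152,10],[0.048,-0.94,0,0,0,0.152,10],[0.048,-0.94,0,0,0,0.152,10],[0.048,-0.94,0,0,0,0.152,10],[0.048,-0.94,0,0,0,0.152,10],[0.048,-0.94,0,0,0,0.152,10],[0,0,0,0,0,0,10],[0,0,0,0,0,0,10]]]'
python3 look.py a7; python3 -c "
from h import *
caps('a7'); seq(('CL',60,4),('CL',15,4))"
```

```text
time_s: 15.8
eef_pos: [513.4, 75.8, 110.3]
ee_rot: [-0.0, -0.064, 0.998, 0.0]
force: [0.5, 0.1, -0.1]
grip_width: 0.194
grip_force: 39.2
time_s: 16.6
eef_pos: [514.0, -112.2, 110.2]
ee_rot: [-0.0, 0.021, 1.0, 0.0]
force: [0.2, -0.3, -0.1]
grip_width: 0.187
grip_force: 39.2
time_s: 17.4
eef_pos: [493.7, -250.8, 110.1]
ee_rot: [-0.0, 0.084, 0.996, 0.0]
force: [0.5, -0.2, 0.0]
grip_width: 0.188
grip_force: 39.2
[[-9.86000e-01  1.68000e-01 -0.00000e+00  4.93686e+02]
 [ 1.68000e-01  9.86000e-01  1.00000e-03 -2.50779e+02]
 [ 0.00000e+00  0.00000e+00 -1.00000e+00  1.10070e+02]
 [ 0.00000e+00  0.00000e+00  0.00000e+00  1.00000e+00]]
a7 [222 311  41   8 315] [242.2 314.5] [ 529.6 -318.2   34. ]
a7 [298 389  21  20 241] [308.3 398.7] [ 615.2 -283.7   34. ]
4 rows of [ 0.001 -0.006  0.501  0.001 -0.001  0.001]
4 rows of [-0.   -0.    0.45  0.    0.    0.  ]
```

Exactly on target; lower, release, rise and shift over towards the right bay (60 mm in −y).

```bash

python3 -m crank '[[[0,0,0.8,0,0,0,10],[0,0,0.8,0,0,0,10],[0,0,0.8,0,0,0,10],[0,0,0.6,0,0,0,10],[0,0,0.4,0,0,0,10],[0,0,0.2,0,0,0,10],[0,0,0.2,0,0,0,10],[0,0,0,0,0,0,10]]]'
python3 -m crank '[[[0,0,0,0,0,0,40],[0,0,0,0,0,0,40],[0,0,0,0,0,0,40],[0,0,-0.3,0,0,0,40],[0,0,-0.9,0,0,0,40],[0,0,-0.9,0,0,0,40],[0,0,-0.9,0,0,0,40],[0,0,0,0,0,0,40]]]'
python3 look.py a8; python3 -c "
from h import *
caps('a8'); im=cv2.imread('pics/a8.png');cv2.imwrite('pics/a8c.png',im[100:400,160:480])
seq(('CR',90,5),('CR',15,5))"
```

```text
time_s: 18.25
eef_pos: [494.3, -251.0, 16.0]
ee_rot: [0.0, 0.084, 0.996, -0.0]
force: [-0.5, 0.9, 2.5]
grip_width: 0.19
grip_force: 39.3
time_s: 19.05
eef_pos: [495.1, -251.9, 93.4]
ee_rot: [0.002, 0.084, 0.996, -0.002]
force: [0.3, -0.5, -0.9]
grip_width: 0.467
grip_force: 0.0
[[-9.86000e-01  1.67000e-01  5.00000e-03  4.95119e+02]
 [ 1.67000e-01  9.86000e-01 -4.00000e-03 -2.51905e+02]
 [-5.00000e-03 -3.00000e-03 -1.00000e+00  9.34470e+01]
 [ 0.00000e+00  0.00000e+00  0.00000e+00  1.00000e+00]]
a8 [ 20 213  60  54 112] [ 46.8 237.9] [ 447.7 -423.1   34. ]
a8 [217 320  26   9 212] [229.  323.9] [ 528.4 -324.5   34. ]
a8 [303 320  43   9 379] [323.9 324. ] [ 539.4 -259.1   34. ]
a8 [299 399  21  21 264] [309.5 410. ] [ 613.1 -282.8   34. ]
5 rows of [ 0.007 -0.477  0.013 -0.002  0.004 -0.   ]
5 rows of [0.  0.  0.6 0.  0.  0. ]
```

View pics/a8c.png

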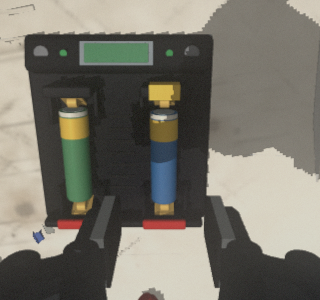

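blue_banded is seated in the marked charger bay (crop 163,160), level with its neighbour. Next I pick green_banded from the right bay.

```bash

python3 -m crank '[[[0.007,-0.48,0.013,0,0,0,40],[0.007,-0.48,0.013,0,0,0,40],[0.007,-0.48,0.013,0,0,0,40],[0.007,-0.48,0.013,0,0,0,40],[0.007,-0.48,0.013,0,0,0,40],[0,0,0.5,0,0,0,40],[0,0,0.5,0,0,0,40],[0,0,0,0,0,0,40]]]'
python3 -c "
from h import *
seq(('CR',15,5),('CR',110,5),('TR',110,24))"
```

```text
time_s: 19.9
eef_pos: [482.0, -308.7, 61.0]
ee_rot: [-0.002, 0.084, 0.996, 0.001]
force: [-0.3, 0.2, -0.2]
grip_width: 0.469
grip_force: 0.0
5 rows of [-0.015 -0.009  0.368  0.004 -0.005  0.   ]
5 rows of [ 0.    0.   -0.76  0.    0.    0.  ]
24 rows of [-0.05   0.96   0.     0.     0.    -0.139]
```

```bash

python3 -m crank '[[[-0.01,-0.009,0.42,0,0,0,40],[-0.01,-0.009,0.42,0,0,0,40],[-0.01,-0.009,0.4,0,0,0,40],[-0.01,-0.009,0.3,0,0,0,40],[0,0,0.3,0,0,0,40],[0,0,0,0,0,0,40],[0,0,0,0,0,0,10],[0,0,0,0,0,0,10]]]'
python3 -m crank '[[[0,0,0,0,0,0,10],[0,0,0,0,0,0,10],[0,0,0,0,0,0,10],[0,0,-0.2,0,0,0,10],[0,0,-0.9,0,0,0,10],[0,0,-0.9,0,0,0,10],[0,0,-0.9,0,0,0,10],[0,0,-0.9,0,0,0,10]]]'
python3 -c "
from h import *
seq(('TR',110,24))"
```

```text
time_s: 20.7
eef_pos: [484.1, -311.2, 18.1]
ee_rot: [0.0, 0.084, 0.996, -0.0]
force: [-0.5, -0.3, -0.4]
grip_width: 0.19
grip_force: 39.0
time_s: 21.5
eef_pos: [483.6, -310.9, 113.5]
ee_rot: [-0.0, 0.084, 0.996, 0.0]
force: [-0.1, -0.5, -2.0]
grip_width: 0.191
grip_force: 39.1
24 rows of [-0.05   0.961  0.006  0.    -0.    -0.139]
```

```bash

for i in 1; do python3 -m crank '[[[-0.05,0.961,0,0,0,-0.139,10],[-0.05,0.961,0,0,0,-0.139,10],[-0.05,0.961,0,0,0,-0.139,10],[-0.05,0.961,0,0,0,-0.139,10],[-0.05,0.961,0,0,0,-0.139,10],[-0.05,0.961,0,0,0,-0.139,10],[-0.05,0.961,0,0,0,-0.139,10],[-0.05,0.961,0,0,0,-0.139,10]]]'
python3 -m crank '[[[-0.05,0.961,0,0,0,-0.139,10],[-0.05,0.961,0,0,0,-0.139,10],[-0.05,0.961,0,0,0,-0.139,10],[-0.05,0.961,0,0,0,-0.139,10],[-0.05,0.961,0,0,0,-0.139,10],[-0.05,0.961,0,0,0,-0.139,10],[-0.05,0.961,0,0,0,-0.139,10],[-0.05,0.961,0,0,0,-0.139,10]]]'
python3 -m crank '[[[-0.05,0.961,0,0,0,-0.139,10],[-0.05,0.961,0,0,0,-0.139,10],[-0.05,0.961,0,0,0,-0.139,10],[-0.05,0.961,0,0,0,-0.139,10],[-0.05,0.961,0,0,0,-0.139,10],[-0.05,0.961,0,0,0,-0.139,10],[-0.05,0.961,0,0,0,-0.139,10],[-0.05,0.961,0,0,0,-0.139,10]]]'
python3 -m crank '[[[0,0,0.5,0,0,0,10],[0,0,0.5,0,0,0,10],[0,0,0.5,0,0,0,10],[0,0,0.5,0,0,0,10],[0,0,0,0,0,0,10],[0,0,0,0,0,0,10],[0,0,0,0,0,0,10],[0,0,0,0,0,0,10]]]'; done
python3 -c "
from h import *
seq(('TR',18,5))"
```

```text
time_s: 22.3
eef_pos: [512.8, -119.9, 112.6]
ee_rot: [-0.0, 0.006, 1.0, 0.0]
force: [0.4, 0.6, -0.4]
grip_width: 0.189
grip_force: 39.1
time_s: 23.1
eef_pos: [512.1, 72.3, 112.7]
ee_rot: [-0.0, -0.072, 0.997, 0.0]
force: [-0.5, -0.5, -0.4]
grip_width: 0.19
grip_force: 39.1
time_s: 23.9
eef_pos: [481.6, 262.1, 112.6]
ee_rot: [-0.0, -0.149, 0.989, -0.0]
force: [-0.2, 0.1, -0.7]
grip_width: 0.194
grip_force: 39.1
time_s: 24.7
eef_pos: [482.3, 261.2, 63.1]
ee_rot: [0.001, -0.148, 0.989, 0.0]
force: [-0.6, -0.1, -0.7]
grip_width: 0.186
grip_force: 39.2
5 rows of [ 0.004  0.002  0.36  -0.     0.002 -0.001]
```

```bash

python3 -m crank '[[[0,0,0.5,0,0,0,10],[0,0,0.5,0,0,0,10],[0,0,0.3,0,0,0,10],[0,0,0.3,0,0,0,10],[0,0,0.2,0,0,0,10],[0,0,0,0,0,0,10],[0,0,0,0,0,0,10],[0,0,0,0,0,0,10]]]'
python3 -m crank '[[[0,0,0,0,0,0,40],[0,0,0,0,0,0,40],[0,0,0,0,0,0,40],[0,0,-0.3,0,0,0,40],[0,0,-0.9,0,0,0,40],[0,0,-0.9,0,0,0,40],[0,0,-0.9,0,0,0,40],[0,0,0,0,0,0,40]]]'
python3 -m crank '[[[0,0.6,0,0,0,0,40],[0,0.6,0,0,0,0,40],[0,0.6,0,0,0,0,40],[0,0.6,0,0,0,0,40],[0,0,0,0,0,0,40],[0,0,0,0,0,0,40],[0,0,0,0,0,0,40],[0,0,0,0,0,0,40]]]'
python3 look.py a9; python3 -c "
from h import *
caps('a9'); im=cv2.imread('pics/a9.png');cv2.imwrite('pics/a9c.png',im[100:400,160:480])
seq(('TL',15,5))"
```

```text
time_s: 25.5
eef_pos: [482.0, 261.2, 18.0]
ee_rot: [-0.0, -0.148, 0.989, -0.0]
force: [-3.1, -1.0, 6.7]
grip_width: 0.19
grip_force: 39.8
time_s: 26.3
eef_pos: [483.5, 261.7, 95.7]
ee_rot: [0.003, -0.148, 0.989, 0.0]
force: [0.4, 0.3, -0.7]
grip_width: 0.466
grip_force: 0.0
time_s: 27.1
eef_pos: [464.6, 318.1, 92.5]
ee_rot: [-0.0, -0.148, 0.989, -0.0]
force: [0.1, -0.4, -0.3]
grip_width: 0.468
grip_force: 0.0
[[-9.56000e-01 -2.93000e-01 -0.00000e+00  4.64626e+02]
 [-2.93000e-01  9.56000e-01 -0.00000e+00  3.18071e+02]
 [ 0.00000e+00 -0.00000e+00 -1.00000e+00  9.25040e+01]
 [ 0.00000e+00  0.00000e+00  0.00000e+00  1.00000e+00]]
a9 [ 49 132  11  14 123] [ 54.4 138.5] [434.2 146.9  34. ]
a9 [216 324  25   9 190] [227.8 328.2] [528.9 268.5  34. ]
a9 [302 324  42   9 341] [322.5 327.6] [509.1 331.4  34. ]
5 rows of [ 0.002  0.006  0.62  -0.     0.    -0.002]
```

View pics/a9c.png

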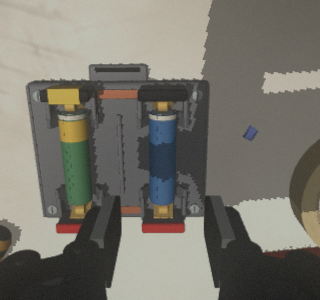

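green_banded is seated in the marked tray bay (crop 75,160) and lines up with blue_plain. Next: blue_plain to the charger's right bay.

```bash

python3 -m crank '[[[0,0.01,0.8,0,0,0,40],[0,0,0.8,0,0,0,40],[0,0,0.6,0,0,0,40],[0,0,0.4,0,0,0,40],[0,0,0.3,0,0,0,40],[0,0,0.15,0,0,0,40],[0,0,0,0,0,0,40],[0,0,0,0,0,0,10]]]'
python3 -m crank '[[[0,0,0,0,0,0,10],[0,0,0,0,0,0,10],[0,0,0,0,0,0,10],[0,0,-0.2,0,0,0,10],[0,0,-0.9,0,0,0,10],[0,0,-0.9,0,0,0,10],[0,0,-0.9,0,0,0,10],[0,0,-0.9,0,0,0,10]]]'
python3 -c "
from h import *
seq(('CR',110,27))
seq(('CR',110,28))"
```

```text
time_s: 27.95
eef_pos: [464.7, 318.9, 16.8]
ee_rot: [0.0, -0.148, 0.989, 0.0]
force: [0.5, -0.5, 0.4]
grip_width: 0.316
grip_force: 0.0
time_s: 28.75
eef_pos: [464.1, 318.7, 112.3]
ee_rot: [-0.0, -0.148, 0.989, -0.0]
force: [-0.1, 0.1, 0.0]
grip_width: 0.191
grip_force: 39.2
27 rows of [ 0.04  -0.939  0.003 -0.    -0.     0.124]
28 rows of [ 0.038 -0.906  0.003 -0.    -0.     0.119]
```

```bash

python3 -m crank '[[[0.04,-0.939,0,0,0,0.124,10],[0.04,-0.939,0,0,0,0.124,10],[0.04,-0.939,0,0,0,0.124,10],[0.04,-0.939,0,0,0,0.124,10],[0.04,-0.939,0,0,0,0.124,10],[0.04,-0.939,0,0,0,0.124,10],[0.04,-0.939,0,0,0,0.124,10],[0.04,-0.939,0,0,0,0.124,10]]]'
python3 -m crank '[[[0.04,-0.939,0,0,0,0.124,10],[0.04,-0.939,0,0,0,0.124,10],[0.04,-0.939,0,0,0,0.124,10],[0.04,-0.939,0,0,0,0.124,10],[0.04,-0.939,0,0,0,0.124,10],[0.04,-0.939,0,0,0,0.124,10],[0.04,-0.939,0,0,0,0.124,10],[0.04,-0.939,0,0,0,0.124,10]]]'
python3 -m crank '[[[0.04,-0.939,0,0,0,0.124,10],[0.04,-0.939,0,0,0,0.124,10],[0.04,-0.939,0,0,0,0.124,10],[0.04,-0.939,0,0,0,0.124,10],[0.04,-0.939,0,0,0,0.124,10],[0.04,-0.939,0,0,0,0.124,10],[0.04,-0.939,0,0,0,0.124,10],[0.04,-0.939,0,0,0,0.124,10]]]'
python3 -m crank '[[[0.04,-0.939,0,0,0,0.124,10],[0.04,-0.939,0,0,0,0.124,10],[0.04,-0.939,0,0,0,0.124,10],[0,0,0.6,0,0,0,10],[0,0,0.6,0,0,0,10],[0,0,0.6,0,0,0,10],[0,0,0,0,0,0,10],[0,0,0,0,0,0,10]]]'
python3 -c "
from h import *
seq(('CR',16.5,5))"
```

```text
time_s: 29.55
eef_pos: [500.6, 133.6, 111.4]
ee_rot: [-0.0, -0.079, 0.997, 0.0]
force: [1.1, 0.5, 0.5]
grip_width: 0.192
grip_force: 39.2
time_s: 30.35
eef_pos: [511.0, -54.0, 111.4]
ee_rot: [-0.0, -0.01, 1.0, 0.0]
force: [-0.0, 1.0, 0.2]
grip_width: 0.19
grip_force: 39.2
time_s: 31.15
eef_pos: [495.4, -241.1, 111.3]
ee_rot: [-0.0, 0.059, 0.998, 0.0]
force: [0.6, -0.2, -0.1]
grip_width: 0.188
grip_force: 39.2
time_s: 31.95
eef_pos: [483.3, -309.7, 66.7]
ee_rot: [0.0, 0.085, 0.996, -0.0]
force: [-0.6, -0.1, -0.3]
grip_width: 0.191
grip_force: 39.2
5 rows of [-0.003 -0.002  0.402 -0.     0.    -0.003]
```

```bash

python3 -m crank '[[[0,-0.01,0.6,0,0,0,10],[0,-0.01,0.5,0,0,0,10],[0,0,0.3,0,0,0,10],[0,0,0.3,0,0,0,10],[0,0,0.2,0,0,0,10],[0,0,0.1,0,0,0,10],[0,0,0,0,0,0,10],[0,0,0,0,0,0,10]]]'
python3 -m crank '[[[0,0,0,0,0,0,40],[0,0,0,0,0,0,40],[0,0,0,0,0,0,40],[0,0,-0.3,0,0,0,40],[0,0,-0.9,0,0,0,40],[0,0,-0.9,0,0,0,40],[0,0,-0.9,0,0,0,40],[0,0,-0.5,0,0,0,40]]]'
python3 look.py b1
python3 -c "
from h import *
im=cv2.imread('pics/b1.png');cv2.imwrite('pics/b1c.png',im[100:400,160:480])
seq(('SP',80,16))"
```

```text
time_s: 32.75
eef_pos: [483.2, -310.2, 16.9]
ee_rot: [0.0, 0.085, 0.996, -0.0]
force: [-1.8, 1.2, 6.1]
grip_width: 0.192
grip_force: 39.7
time_s: 33.55
eef_pos: [483.6, -310.6, 106.1]
ee_rot: [0.001, 0.085, 0.996, -0.001]
force: [-0.8, -0.6, 0.5]
grip_width: 0.47
grip_force: 0.0
[[-9.86000e-01  1.69000e-01  2.00000e-03  4.83646e+02]
 [ 1.69000e-01  9.86000e-01 -2.00000e-03 -3.10577e+02]
 [-2.00000e-03 -2.00000e-03 -1.00000e+00  1.06056e+02]
 [ 0.00000e+00  0.00000e+00  0.00000e+00  1.00000e+00]]
16 rows of [ 0.162  0.831  0.066 -0.001  0.002  0.019]
```

View pics/b1c.png

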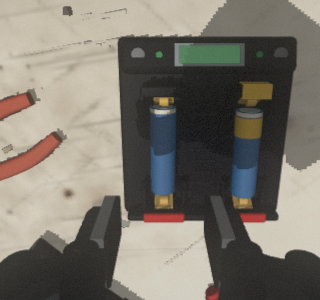

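Both blue cells sit in the charger, the banded one at the tape (crop 247,155 and 163,150). Last one: green_plain from the spare holder to the tray's left bay.

```bash

python3 -m crank '[[[0.162,0.831,0.06,0,0,0.019,40],[0.162,0.831,0.06,0,0,0.019,40],[0.162,0.831,0.06,0,0,0.019,40],[0.162,0.831,0.06,0,0,0.019,40],[0.162,0.831,0.06,0,0,0.019,40],[0.162,0.831,0.06,0,0,0.019,40],[0.162,0.831,0.06,0,0,0.019,40],[0.162,0.831,0.06,0,0,0.019,40]]]'
python3 -m crank '[[[0.162,0.831,0.06,0,0,0.019,40],[0.162,0.831,0.06,0,0,0.019,40],[0.162,0.831,0.06,0,0,0.019,40],[0.162,0.831,0.06,0,0,0.019,40],[0.162,0.831,0.06,0,0,0.019,40],[0.162,0.831,0.06,0,0,0.019,40],[0.162,0.831,0.06,0,0,0.019,40],[0.162,0.831,0.06,0,0,0.019,40]]]'
python3 -m crank '[[[0,0,0.3,0,0,0,40],[0,0,0.3,0,0,0,40],[0,0,0.3,0,0,0,40],[0,0,0,0,0,0,40],[0,0,0,0,0,0,40],[0,0,0,0,0,0,40],[0,0,0,0,0,0,40],[0,0,0,0,0,0,40]]]'
python3 -c "
from h import *
seq(('SP',16,5))"
```

```text
time_s: 34.4
eef_pos: [480.5, -139.8, 91.1]
ee_rot: [-0.0, 0.095, 0.995, 0.0]
force: [0.8, 0.4, 0.4]
grip_width: 0.47
grip_force: 0.0
time_s: 35.2
eef_pos: [481.8, 29.4, 79.2]
ee_rot: [-0.0, 0.106, 0.994, 0.0]
force: [0.6, -0.3, -0.2]
grip_width: 0.468
grip_force: 0.0
time_s: 36.0
eef_pos: [482.3, 28.4, 57.5]
ee_rot: [0.0, 0.106, 0.994, -0.0]
force: [-0.4, 0.3, 0.6]
grip_width: 0.468
grip_force: 0.0
5 rows of [-0.008 -0.004  0.332 -0.     0.001  0.001]
```

```bash

python3 -m crank '[[[-0.02,-0.02,0.4,0,0,0,40],[-0.02,0,0.4,0,0,0,40],[0,0,0.4,0,0,0,40],[0,0,0.3,0,0,0,40],[0,0,0.15,0,0,0,40],[0,0,0,0,0,0,40],[0,0,0,0,0,0,10],[0,0,0,0,0,0,10]]]'
python3 -m crank '[[[0,0,0,0,0,0,10],[0,0,0,0,0,0,10],[0,0,0,0,0,0,10],[0,0,-0.2,0,0,0,10],[0,0,-0.9,0,0,0,10],[0,0,-0.9,0,0,0,10],[0,0,-0.9,0,0,0,10],[0,0,-0.9,0,0,0,10]]]'
python3 -c "
from h import *
seq(('TL',110,16))"
```

```text
time_s: 36.8
eef_pos: [483.3, 27.8, 16.5]
ee_rot: [0.0, 0.106, 0.994, -0.0]
force: [-0.0, 0.4, 0.8]
grip_width: 0.191
grip_force: 39.0
time_s: 37.6
eef_pos: [482.7, 27.9, 112.0]
ee_rot: [-0.0, 0.106, 0.994, 0.0]
force: [-0.5, -0.3, -0.4]
grip_width: 0.196
grip_force: 39.1
16 rows of [ 0.027  0.736  0.005  0.    -0.    -0.228]
```

```bash

python3 -m crank '[[[0.027,0.736,0,0,0,-0.228,10],[0.027,0.736,0,0,0,-0.228,10],[0.027,0.736,0,0,0,-0.228,10],[0.027,0.736,0,0,0,-0.228,10],[0.027,0.736,0,0,0,-0.228,10],[0.027,0.736,0,0,0,-0.228,10],[0.027,0.736,0,0,0,-0.228,10],[0.027,0.736,0,0,0,-0.228,10]]]'
python3 -m crank '[[[0.027,0.736,0,0,0,-0.228,10],[0.027,0.736,0,0,0,-0.228,10],[0.027,0.736,0,0,0,-0.228,10],[0.027,0.736,0,0,0,-0.228,10],[0.027,0.736,0,0,0,-0.228,10],[0.027,0.736,0,0,0,-0.228,10],[0.027,0.736,0,0,0,-0.228,10],[0.027,0.736,0,0,0,-0.228,10]]]'
python3 -m crank '[[[0,0,0.6,0,0,0,10],[0,0,0.6,0,0,0,10],[0,0,0.6,0,0,0,10],[0,0,0,0,0,0,10],[0,0,0,0,0,0,10],[0,0,0,0,0,0,10],[0,0,0,0,0,0,10],[0,0,0,0,0,0,10]]]'
python3 -c "
from h import *
seq(('TL',16.5,5))"
```

```text
time_s: 38.4
eef_pos: [492.2, 175.2, 111.0]
ee_rot: [-0.0, -0.022, 1.0, -0.0]
force: [-0.6, 0.2, -0.6]
grip_width: 0.189
grip_force: 39.2
time_s: 39.2
eef_pos: [464.2, 319.3, 111.0]
ee_rot: [-0.0, -0.149, 0.989, -0.0]
force: [0.8, -0.2, -0.4]
grip_width: 0.19
grip_force: 39.2
time_s: 40.0
eef_pos: [464.8, 318.7, 66.5]
ee_rot: [0.0, -0.148, 0.989, 0.0]
force: [0.8, 0.0, -0.0]
grip_width: 0.191
grip_force: 39.1
5 rows of [ 0.005  0.001  0.4    0.     0.001 -0.001]
```

```bash

python3 -m crank '[[[0.01,0,0.6,0,0,0,10],[0.01,0,0.5,0,0,0,10],[0,0,0.3,0,0,0,10],[0,0,0.3,0,0,0,10],[0,0,0.2,0,0,0,10],[0,0,0.1,0,0,0,10],[0,0,0,0,0,0,10],[0,0,0,0,0,0,10]]]'
python3 -m crank '[[[0,0,0,0,0,0,40],[0,0,0,0,0,0,40],[0,0,0,0,0,0,40],[0,0,-0.3,0,0,0,40],[0,0,-0.9,0,0,0,40],[0,0,-0.9,0,0,0,40],[0,0,-0.9,0,0,0,40],[0,0,-0.5,0,0,0,40]]]'
python3 -m crank '[[[0.8,0,-0.5,0,0,0,40],[0.8,0,-0.5,0,0,0,40],[0.8,0,-0.5,0,0,0,40],[0.8,0,-0.5,0,0,0,40],[0,0,0,0,0,0,40],[0,0,0,0,0,0,40],[0,0,0,0,0,0,40],[0,0,0,0,0,0,40]]]'
python3 - <<'E'
from h import *
s=capture('side');t=capture('top');cv2.imwrite('pics/side_end.png',s)
c=lambda x:cv2.resize(t[220:300,x:x+80],None,fx=5,fy=5,interpolation=cv2.INTER_CUBIC)
w=capture('wrist')
cv2.imwrite('pics/end.png',np.hstack([c(155),c(425)]))
E
```

```text
time_s: 40.8
eef_pos: [464.3, 318.6, 16.5]
ee_rot: [0.0, -0.148, 0.989, 0.0]
force: [-2.0, -0.8, 3.6]
grip_width: 0.187
grip_force: 39.5
time_s: 41.6
eef_pos: [464.8, 318.8, 105.8]
ee_rot: [0.001, -0.148, 0.989, 0.0]
force: [-0.1, -0.1, 1.0]
grip_width: 0.467
grip_force: 0.0
time_s: 42.4
eef_pos: [388.0, 295.1, 152.8]
ee_rot: [-0.001, -0.148, 0.989, -0.0]
force: [0.3, 1.0, 0.9]
grip_width: 0.472
grip_force: 0.0
```

View pics/end.png

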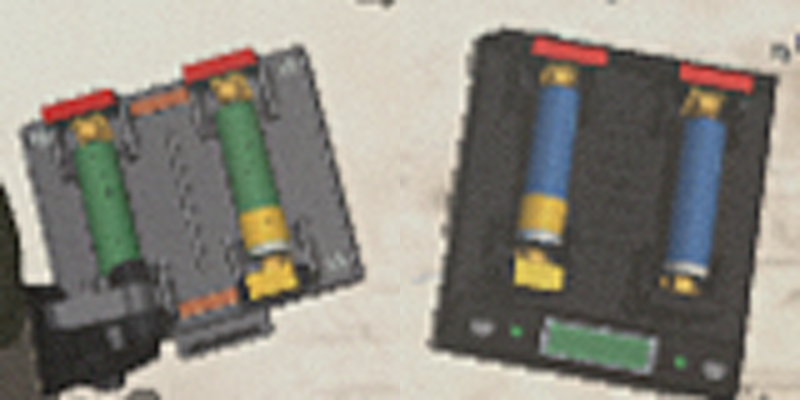

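All four cells cover the same pixels the seated ones did at the start: in the tray, plus ends at (95,140) and (232,98); in the charger, at (558,88) and (703,115). The gripper hides only the minus end of green_plain. The gripper is clear of everything, so I'll hand in.

```bash
python3 -c "
from rig import *
print(finish_job())"
```

```text
the job is handed in; nothing more can be done
None
```

The green cells are now in the tray and the blue cells in the charger, with the banded cells in the taped bays and plus ends at the red contacts. I handed the job in at about 42 s; it returned no verdict, and in the last picture the gripper hid the minus end of green_plain.

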